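# Build a prop to the gauge mark on the repair bench

## Task

Build up the prop for the free end of a graphics card: stack blue packing blocks on the plywood seat of the height gauge, one squarely on another, until the top of the stack is level with the green marker on the gauge's post (somewhere within its height, nearest its middle line is best), then stop. Leave the blocks that are not needed lying on the table.

Things in the scene. Friction and masses are not known exactly. Their poses are not given: they have to be found in the camera images.
- mark (a point): centre of the green marker sleeve (30 x 30 x 26 mm high, white line round its middle) on the fixed gauge's aluminium post (top at 120 mm); its height, 48 to 84 mm above the table, differs per run. z up, y level from seat to post. Seat: plywood block 60 (x) x 100 (y) mm, centre 85 mm from here along -y, flat top always 30 mm above the table; blocks lie on it with their 90 mm side along y.
- block_a_mid (a point): blue plastic packing block, 50 (its x) x 90 (its y) x 24 mm high, two small black dots on its upper face, about 0.1 kg, lying flat and loose on the table; the three are alike. This point is its centre, half-way up (12 mm below its upper face)
- block_b_mid (a point): blue plastic packing block, 50 (its x) x 90 (its y) x 24 mm high, two small black dots on its upper face, about 0.1 kg, lying flat and loose on the table; the three are alike. This point is its centre, half-way up (12 mm below its upper face)
- block_c_mid (a point): blue plastic packing block, 50 (its x) x 90 (its y) x 24 mm high, two small black dots on its upper face, about 0.1 kg, lying flat and loose on the table; the three are alike. This point is its centre, half-way up (12 mm below its upper face)
Things that resemble listed ones, but are neither listed nor needed, are in the scene too. What is shaped like the part that bears block_b_mid but turquoise is not meant.

How it is judged:
At the end, for the whole second after the job is handed in: Blue blocks stand in one stack on the seat, each within 15 mm of its centre along and across, level to 7 degrees and turned at most 15 degrees from it; the top is within 16 mm of the marker's middle height, none higher; all other blue blocks lie on the table; all at rest (((x of block_a_mid in the frame of mark between -0.015 and 0.015 m and y of block_a_mid in the frame of mark between -0.1 and -0.07 m and angle between the y axis of block_a_mid and the y axis of mark, either way round below 0.26 rad and angle between block_a_mid's own z axis and vertical below 0.12 rad and height (world z) of block_a_mid above 0.036 m and z of block_a_mid in the frame of mark below 0.004 m) or height (world z) of block_a_mid below 0.02 m) and ((x of block_b_mid in the frame of mark between -0.015 and 0.015 m and y of block_b_mid in the frame of mark between -0.1 and -0.07 m and angle between the y axis of block_b_mid and the y axis of mark, either way round below 0.26 rad and angle between block_b_mid's own z axis and vertical below 0.12 rad and height (world z) of block_b_mid above 0.036 m and z of block_b_mid in the frame of mark below 0.004 m) or height (world z) of block_b_mid below 0.02 m) and ((x of block_c_mid in the frame of mark between -0.015 and 0.015 m and y of block_c_mid in the frame of mark between -0.1 and -0.07 m and angle between the y axis of block_c_mid and the y axis of mark, either way round below 0.26 rad and angle between block_c_mid's own z axis and vertical below 0.12 rad and height (world z) of block_c_mid above 0.036 m and z of block_c_mid in the frame of mark below 0.004 m) or height (world z) of block_c_mid below 0.02 m) and ((x of block_a_mid in the frame of mark between -0.015 and 0.015 m and y of block_a_mid in the frame of mark between -0.1 and -0.07 m and angle between the y axis of block_a_mid and the y axis of mark, either way round below 0.26 rad and angle between block_a_mid's own z axis and vertical below 0.12 rad and height (world z) of block_a_mid above 0.036 m and z of block_a_mid in the frame of mark between -0.028 and 0.004 m) or (x of block_b_mid in the frame of mark between -0.015 and 0.015 m and y of block_b_mid in the frame of mark between -0.1 and -0.07 m and angle between the y axis of block_b_mid and the y axis of mark, either way round below 0.26 rad and angle between block_b_mid's own z axis and vertical below 0.12 rad and height (world z) of block_b_mid above 0.036 m and z of block_b_mid in the frame of mark between -0.028 and 0.004 m) or (x of block_c_mid in the frame of mark between -0.015 and 0.015 m and y of block_c_mid in the frame of mark between -0.1 and -0.07 m and angle between the y axis of block_c_mid and the y axis of mark, either way round below 0.26 rad and angle between block_c_mid's own z axis and vertical below 0.12 rad and height (world z) of block_c_mid above 0.036 m and z of block_c_mid in the frame of mark between -0.028 and 0.004 m)) and linear speed of each of block_a, block_b, block_c below 0.02 m/s); the robot touches nothing.
It also fails if it takes over 58 s, if anything falls off the work surface, if the arm or the gripper's body presses on something with over 40 N, if the wrist force passes 120 N, or if a joint passes its speed limit or range.

## Robot

A 7-joint arm with a two-finger parallel gripper is mounted at the origin on the work surface. World frame = base frame: x ahead of the robot, y to its left, z up, the work surface at z = 0. Lengths are in m, angles in rad, forces in N, time in s.
With the tool pointing down it reaches from about 0.4 to 0.9 m from the base axis. Payload 5.6 kg.
Tool frame: the origin (TCP) lies midway between the tips of the shut fingers; the grasp point (between the pads) lies 19 mm behind it; z points along the fingers, y is the line along which they close (so a half turn about z gives the same grasp; the last joint's range is limited). The gripper opens to 92 mm and grips with 3 to 60 N. Pads are 20 mm wide; open, the fingers measure 128 mm over their backs; the gripper's body (75 mm by 189 mm) begins 69 mm behind the grasp point.
Start: joints at [1.292, 0.468, -0.012, 1.603, 0.006, 1.071, -0.056], TCP at [0.152, -0.632, 0.186] pointing down, gripper open.
Joint ranges: [-2.53, 2.53], [-0.31, 2.02], [-1.57, 1.55], [0.28, 2.44], [-1.29, 4.43], [0.15, 1.84], [-2.92, 2.92]. Speed limits (rad/s): [2.57, 2.57, 3.14, 3.14, 3.14, 3.14, 3.14].

## Interface

Orientations are given as a 3x3 rotation matrix whose columns are the frame's x, y, z axes.
In Python, from station import env, effector, solver, viewer, workorder, search_frame, tip_of gives the robot as it stands. Calls block until the motion is done:
- env.reach(position, orientation): joint-space move of the TCP to a pose.
- env.movel(position, frame=None, rate=0.15): straight line of the TCP; frame=None keeps the orientation; rate is the mean speed in m/s.
- env.goto_joints(angles): joint-space move.
- effector.release() and effector.grasp(squeeze=None): open the fingers fully, or close them until they stop; squeeze is the grip in N (None keeps the last).
- env.pause(seconds).
- solver.inverse_kinematics(position, orientation): joint angles nearest the present ones, or None.
- env.sense(): the state.
- viewer.read_camera(name): name is "side" or "top"; returns (picture, depth): 400x640x3 uint8, red, green, blue; 400x640 float32, m along the optical axis (not along the pixel's ray), 0 where there is no reading.
- viewer.camera_info(name): a dict with "intrinsics" (3x3 intrinsics, pixels), "eye" and "rotation" of the camera in the world. Camera axes: x right, y up, looking along -z (the intrinsics and any distortion apply to the point x, -y, -z); pixel columns grow to the right and rows downward; lengths in m; the calibration is good to about 2 mm. A picture is of the moment at which its call begins. camera_info takes no time and is no camera call.
A pose or a line that the arm cannot do raises env.PlanningError and nothing moves.
- workorder.finish_job(): hands the job in; it is judged then, once.
Trained networks look in the newest picture that a camera, given by its name, has taken for a name from the list of things; names that differ only in an ending like _2 or _b are one class to them, and where a whole thing is asked for, a point or a joint stands for the part that bears it (a point fixed in the world has none). Each returns a list of dicts, best first, with "score" (0 to 1); they miss things now and then, are a little off and sometimes report something else, mostly with a low value. They report only what shows in the picture. A call takes as long as a camera call. They do not tell look-alikes from the thing itself.
- search_frame(camera, name): "at" ([x, y, z] in m, in world coordinates, good to about 4 mm: the middle of the surface that is visible of it).
- tip_of(camera, name): "at" ([x, y, z] in m, in world coordinates, good to about 4 mm: a listed point, or the origin of a listed thing).
The state is a dict: "t": time; "joint_positions": joint angles; "joint_velocities": joint speeds; "tau": joint torques, N m; "ee_pos": TCP position; "tcp_rot": TCP orientation; "wrist_force": force on the tool from outside, world axes, zero at the start; "moment": the same for the moment, N m; "gripper_width": finger opening in m; "grasp_force": force on a finger pad.
Only numpy, scipy, OpenCV 4.12 (cv2) and the standard library are available. Lean on these libraries where they do the work, as an engineer would, in place of code of your own. Each camera call takes 0.05 s, during which the arm holds its last target. There are 200 camera calls.

## Working session

There is one attempt and no reset: what is moved stays moved. The work goes in short steps, each a Python script; the robot and the scene stay as the last script left them, time stands still between calls to the robot, and variables do not carry over. Pictures are saved under pics/ and viewed, at most 10 in all, crops included, and the job is handed in when it is done.

```bash
ls; mkdir -p pics; python3 - <<'E'
from station import env, effector, solver, viewer, workorder, search_frame, tip_of
import cv2,numpy as np
for n in("top","side"):
    p,d=viewer.read_camera(n); cv2.imwrite(f"pics/{n}0.png",p[:,:,::-1]); np.save(f"pics/{n}0.npy",d)
    i=viewer.camera_info(n); print(n,{k:np.round(v,3).tolist() if not isinstance(v,str) else v for k,v in i.items()})
    for k in("mark","block_a_mid"):
        for r in tip_of(n,k): print(k,np.round(r["at"],3),round(r["score"],2))
s=env.sense();print(s["t"],s["gripper_width"],np.round(s["tcp_rot"],3).tolist())
E
```

```text
pics
top {'intrinsics': [[447.814, 0.0, 314.586], [0.0, 447.814, 189.586], [0.0, 0.0, 1.0]], 'eye': [0.371, 0.008, 1.092], 'rotation': [[0.026, 0.987, -0.16], [-0.999, 0.029, 0.02], [0.025, 0.159, 0.987]]}
mark [0.557 0.292 0.055] 0.43
block_a_mid [ 0.539 -0.264  0.01 ] 0.81
side {'intrinsics': [[495.264, 0.0, 310.405], [0.0, 495.264, 203.118], [0.0, 0.0, 1.0]], 'eye': [0.486, -0.88, 0.57], 'rotation': [[0.997, 0.014, -0.077], [-0.075, 0.471, -0.879], [0.024, 0.882, 0.471]]}
mark [0.556 0.29  0.052] 0.69
block_a_mid [ 0.54  -0.264  0.013] 0.6
0.3 0.09167571937434692 [[0.972, 0.234, -0.0], [0.234, -0.972, 0.001], [-0.0, -0.001, -1.0]]
```

View pics/top0.png

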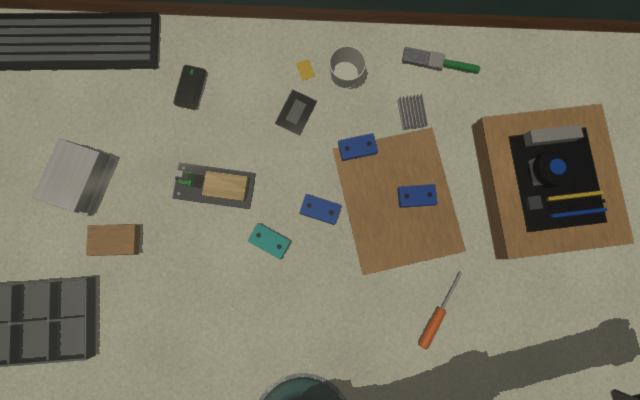

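View pics/side0.png

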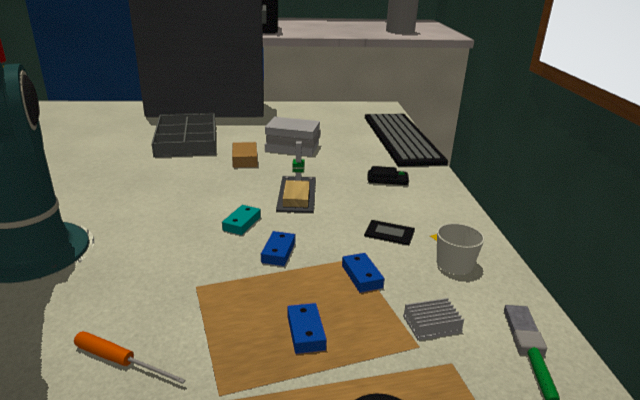

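Top picture: blue blocks at (357,147), (417,196) and (320,209). The turquoise look-alike at (269,241) is to be left alone. The gauge has its seat at (224,186) and its green marker at (184,182); the loose wooden block at (112,240) is not the seat. In the side picture the marker is at (298,166). Next I measure these.

```bash
cat > h.py <<'E'
import cv2,numpy as np
from station import viewer
def cloud(n,d):
    c=viewer.camera_info(n);K=c["intrinsics"];v,u=np.mgrid[:400,:640]
    P=np.stack([(u-K[0][2])/K[0][0]*d,-(v-K[1][2])/K[1][1]*d,-d],-1)
    return P@np.array(c["rotation"]).T+np.array(c["eye"])
def rect(W):  # centre, long-axis angle, sizes from xy points
    (c,s,a)=cv2.minAreaRect((W[:,:2]*1000).astype(np.float32))
    if s[0]<s[1]: a+=90; s=s[::-1]
    return np.array(c)/1000,(a+90)%180-90,s
def comps(m,minpix=60):
    k,l,st,_=cv2.connectedComponentsWithStats(m.astype(np.uint8))
    return [l==i for i in range(1,k) if st[i,4]>=minpix]
E
python3 - <<'E'
from h import *
p=cv2.imread("pics/top0.png");d=np.load("pics/top0.npy");W=cloud("top",d)
hsv=cv2.cvtColor(p,cv2.COLOR_BGR2HSV);H,S,V=hsv[...,0],hsv[...,1],hsv[...,2]
for m in comps((H>105)&(H<128)&(S>130)&(V>60)):
    u=np.argwhere(m).mean(0)[::-1]; z=np.median(W[m][:,2]); q=W[m]; q=q[abs(q[:,2]-z)<.006]
    print("blue",u.round(),z.round(4),rect(q))
roi=np.zeros(d.shape,bool);roi[160:212,170:260]=1
z=W[...,2]
m=roi&(abs(z-.03)<.007); 
for c in comps(m): print("seat",np.argwhere(c).mean(0)[::-1],np.median(z[c]),rect(W[c]))
for c in comps(roi&(z>.1),5): print("posttop",W[c].mean(0),c.sum())
p=cv2.imread("pics/side0.png");d=np.load("pics/side0.npy");W=cloud("side",d)
hsv=cv2.cvtColor(p,cv2.COLOR_BGR2HSV);H,S,V=hsv[...,0],hsv[...,1],hsv[...,2]
g=(H>50)&(H<80)&(S>120);g[:, :280]=0;g[:,320:]=0;g[200:]=0
q=W[g];print("mark",len(q),q.min(0),q.max(0),np.median(q,0))
for v in range(138,180): print(v,p[v,298],W[v,298].round(3))
cv2.imwrite("pics/crop.png",np.hstack([cv2.resize(p[130:220,250:350],None,fx=4,fy=4,interpolation=2),cv2.resize(cv2.imread("pics/top0.png")[150:240,165:265],None,fx=4,fy=4,interpolation=2)])[:, :800])
E
```

```text
blue [358. 146.] 0.0244 (array([ 0.65485724, -0.11684453]), -76.15565299987793, (86.90606689453125, 45.9736442565918))
blue [557. 166.] 0.1339 (array([ 0.59490564, -0.54924823]), 44.484519958496094, (35.93431091308594, 35.17770004272461))
blue [417. 195.] 0.0243 (array([ 0.53692078, -0.26382889]), -84.57505083084106, (87.14088439941406, 45.96031188964844))
blue [321. 209.] 0.0242 (array([ 0.49735846, -0.0288039 ]), 72.90887451171875, (82.80130767822266, 45.642913818359375))
blue [578. 212.] 0.0816 (array([ 0.49985233, -0.62075098]), -81.33717918395996, (130.0209197998047, 8.500768661499023))
seat [224.31977294 185.46357616] 0.030521945973678077 (array([0.54652203, 0.20270764]), 83.90782165527344, (100.40270233154297, 60.45701217651367))
posttop [0.55534768 0.28596904 0.11646833] 65
mark 93 [0.54056768 0.26715639 0.04527471] [0.56754824 0.30360653 0.06919212] [0.55327557 0.27359108 0.06319626]
138 [61 65 69] [0.566 0.5   0.049]
139 [63 68 69] [0.565 0.494 0.049]
140 [73 78 80] [0.565 0.492 0.046]
141 [116 122 126] [0.565 0.49  0.044]
142 [143 149 155] [0.554 0.29  0.118]
143 [114 120 
[... 584 characters left out ...]

160 [80 83 86] [0.554 0.28  0.073]
161 [68 74 71] [0.554 0.279 0.071]
162 [42 64 39] [0.554 0.279 0.068]
163 [19 57  2] [0.553 0.277 0.066]
164 [17 62  7] [0.553 0.273 0.065]
165 [17 58  7] [0.553 0.271 0.063]
166 [20 62 13] [0.553 0.275 0.059]
167 [46 73 54] [0.553 0.271 0.058]
168 [59 80 68] [0.553 0.273 0.054]
169 [27 63 20] [0.553 0.273 0.051]
170 [17 62  4] [0.554 0.277 0.047]
171 [19 62 13] [0.553 0.272 0.046]
172 [50 69 53] [0.554 0.275 0.042]
173 [76 80 84] [0.554 0.282 0.036]
174 [77 77 84] [0.554 0.284 0.032]
175 [76 80 83] [0.554 0.281 0.031]
176 [74 78 80] [0.554 0.276 0.03 ]
177 [74 78 78] [0.554 0.281 0.025]
178 [76 79 80] [0.554 0.278 0.024]
179 [75 78 79] [0.554 0.28  0.02 ]
```

View pics/crop.png

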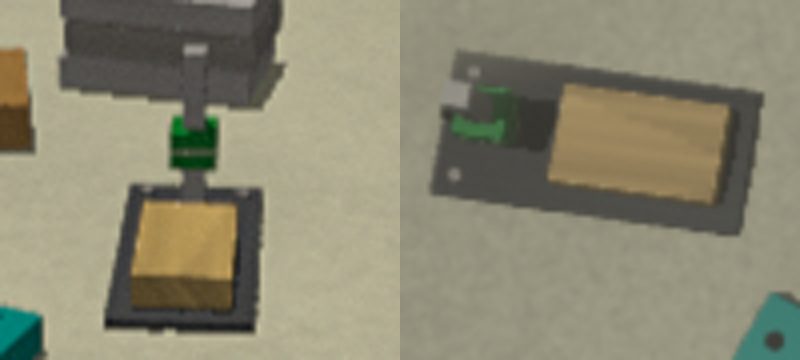

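The marker's middle is at z≈0.055, so one block is right (top at 54 mm; two would reach 78 mm). The crop confirms the gauge: green sleeve with a white line, plywood seat on a dark base, centre (0.5465, 0.2027), y axis at 83.9°. I'll take the nearest blue block, at pixel (320,209), which has a clear space round it.

```bash
cat >> h.py <<'E'
def R(yaw_long): # tool down, fingers closing across an object whose long axis is at yaw_long (deg)
    a=np.radians(yaw_long); y=np.array([np.sin(a),-np.cos(a),0]); z=np.array([0,0,-1.]); return np.stack([np.cross(y,z),y,z],1)
E
python3 - <<'E'
from h import *
from station import *
s=env.sense()
b=np.array([.4975,-.0285]);Rb=R(72.9)
js=[]
for sg in (1,-1):
    q=solver.inverse_kinematics([*b,.1],Rb@np.diag([sg,sg,1]));print(sg,None if q is None else np.round(q,2))
    js.append(9 if q is None else abs(q[6]))
sg=1 if js[0]<=js[1] else -1
Rb=Rb@np.diag([sg,sg,1])
env.movel([*s["ee_pos"][:2],.3],rate=.25)
env.reach([*b,.3],Rb); env.movel([*b,.10],rate=.25)
p,d=viewer.read_camera("side");cv2.imwrite("pics/side1.png",p[:,:,::-1])
s=env.sense();print(s["t"],s["ee_pos"],sg,s["wrist_force"])
for r in tip_of("side","block_a_mid"): print(r)
E
```

```text
1 [ 0.51  0.41 -0.63  2.01  0.33  0.82 -0.6 ]
-1 [ 0.95  0.79 -1.32  1.99  0.88  1.11  2.08]
4.375 [ 0.49877601 -0.02848916  0.10139821] 1 [-0.77255408  0.5016022  -0.05705258]
{'at': [0.5373, -0.2645, 0.0122], 'score': 0.68}
```

View pics/side1.png

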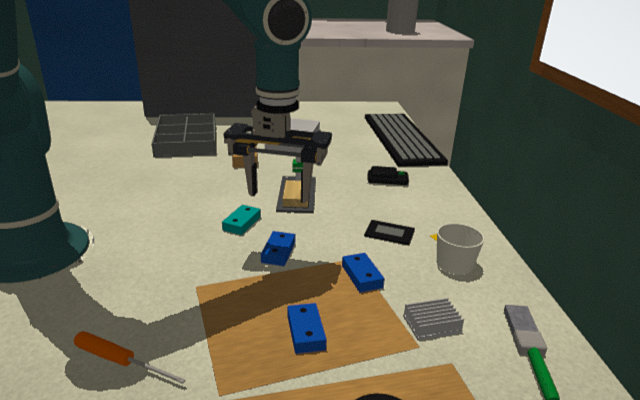

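The picture shows the fingers at columns 252 and 306, centred over the block at (279,247) and turned with it. Descending to grasp.

```bash
python3 - <<'E'
from h import *
from station import *
b=np.array([.4975,-.0285])
env.movel([*b,.006],rate=.1)
s=env.sense();print(s["ee_pos"],s["wrist_force"])
effector.grasp(20);s=env.sense();print("w",s["gripper_width"],s["grasp_force"],s["ee_pos"])
z0=s["ee_pos"][2]
env.movel([*b,.14],rate=.2)
s=env.sense();print("w",s["gripper_width"],s["grasp_force"],s["wrist_force"],z0)
c=np.array([.5465,.2027])
env.reach([*c,.14],R(83.9))
s=env.sense();print(s["t"],s["ee_pos"],s["gripper_width"])
for n in("top","side"):
    p,d=viewer.read_camera(n);cv2.imwrite(f"pics/{n}2.png",p[:,:,::-1]);np.save(f"pics/{n}2.npy",d)
E
```

```text
[ 0.49805209 -0.02842681  0.00650878] [0.55651629 0.8342109  0.05221591]
w 0.00022207336866593265 0.0 [ 0.49750217 -0.02851459  0.00601816]
w 0.00039593922608931057 0.0 [ 0.38327784 -0.05468063 -0.95395552] 0.00601816289449679
8.625 [0.54639073 0.20084325 0.13905075] 0.0006691887867160491
```

View pics/side2.png

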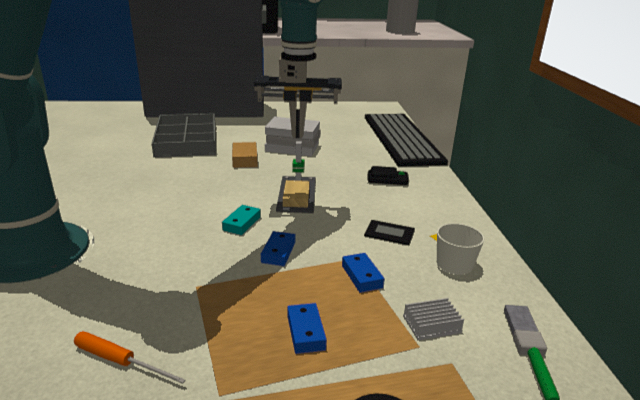

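The grasp failed: the fingers shut to 0 mm and the block still lies near (279,247). I'll measure where it is now.

```bash
python3 - <<'E'
from h import *
def blue(f,n):
    p=cv2.imread(f"pics/{f}.png");W=cloud(n,np.load(f"pics/{f}.npy"))
    hsv=cv2.cvtColor(p,cv2.COLOR_BGR2HSV);H,S,V=hsv[...,0],hsv[...,1],hsv[...,2]
    for m in comps((H>105)&(H<128)&(S>130)&(V>30)&(W[...,2]>.018)&(W[...,2]<.06)):
        u=np.argwhere(m).mean(0)[::-1]; print(f,u.round(),np.median(W[m][:,2]).round(4),rect(W[m]))
blue("top0","top");blue("side0","side");blue("top2","top");blue("side2","side")
a=[cv2.resize(cv2.imread(f"pics/{f}.png")[180:280,210:310],None,fx=4,fy=4) for f in("side0","side2")]
cv2.imwrite("pics/cmp.png",np.hstack(a))
E
```

```text
top0 [358. 146.] 0.0244 (array([ 0.65485724, -0.11684453]), -76.15565299987793, (86.90606689453125, 45.9736442565918))
top0 [417. 195.] 0.0243 (array([ 0.53692078, -0.26382889]), -84.57505083084106, (87.14088439941406, 45.96031188964844))
top0 [321. 209.] 0.0242 (array([ 0.49735846, -0.0288039 ]), 72.90887451171875, (82.80130767822266, 45.642913818359375))
side0 [62. 65.] 0.0385 (array([-0.45565729,  1.47194128]), 6.87578821182251, (80.79969787597656, 32.632442474365234))
side0 [81. 64.] 0.0437 (array([-0.37115021,  1.47151001]), -4.751808166503906, (94.2781982421875, 42.731300354003906))
side0 [100.  65.] 0.0385 (array([-0.28427182,  1.4715321 ]), -0.141326904296875, (78.06564331054688, 33.49003219604492))
side0 [127.  65.] 0.0422 (array([-0.16934175,  1.47115222]), 2.066804885864258, (92.0330810546875, 29.884063720703125))
side0 [278. 245.] 0.0225 (array([ 0.49759357, -0.02963662]), 73.34937286376953, (91.63140106201172, 50.34804153442383))
side0 [362. 269.] 0.0226 (array([ 0.65484131, -0.11917768]), -76.55202674865723, (92.36235046386719, 49.19572448730469))
side0 [306. 324.] 0.02
[... 354 characters left out ...]
.0429 (array([-0.48025787,  1.4694209 ]), -11.074600219726562, (108.22074127197266, 34.71905517578125))
side2 [80. 65.] 0.0402 (array([-0.36420804,  1.47657434]), 0.3304451107978821, (133.8905029296875, 38.1555061340332))
side2 [115.  65.] 0.0388 (array([-0.22347321,  1.46947839]), -2.085845947265625, (196.2235565185547, 33.86351776123047))
side2 [278. 245.] 0.0225 (array([ 0.49739343, -0.03093985]), 73.23471069335938, (91.96768951416016, 49.57275390625))
side2 [363. 269.] 0.0225 (array([ 0.65519043, -0.1186306 ]), -75.8382453918457, (92.69689178466797, 49.70637512207031))
side2 [306. 324.] 0.0228 (array([ 0.53722681, -0.26543835]), -84.48378849029541, (92.20159149169922, 49.48931884765625))
```

View pics/cmp.png

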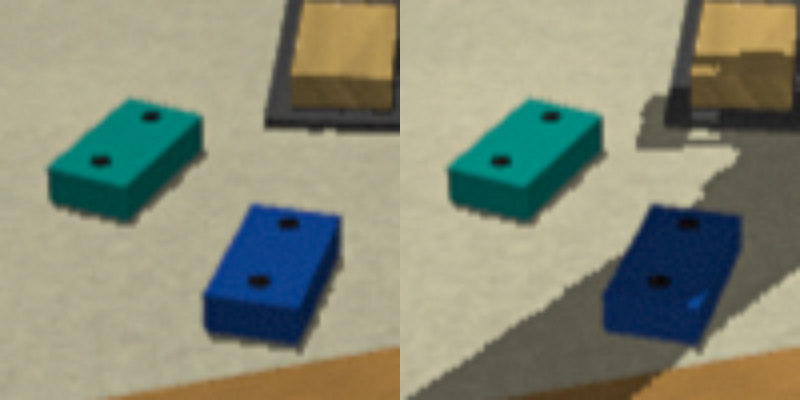

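```bash
python3 - <<'E'
from h import *
c=viewer.camera_info("side");K=np.array(c["intrinsics"])
def proj(P):
    q=(np.array(P)-c["eye"])@np.array(c["rotation"]); q=q*[1,-1,-1]; u=K@q; return (u[:2]/u[2]).round(1),q[2].round(3)
a=np.radians(72.9);y=np.array([np.sin(a),-np.cos(a),0])
for k in(-.046,0,.046): print(proj(np.array([.4988,-.0285,.1014])+k*y), proj(np.array([.4988,-.0285,.1204])+k*y))
print(proj([.5464,.2008,.139]))
W=cloud("side",np.load("pics/side2.npy"))
for v in range(95,150,3): print(v,W[v,298].round(3),end=' ')
a=[cv2.resize(cv2.imread(f"pics/{f}.png")[60:220,210:350],None,fx=2.8,fy=2.8,interpolation=2) for f in("side1","side2")]
cv2.imwrite("pics/cmp2.png",np.hstack(a))
E
```

```text
(array([256.2, 206.1]), np.float64(0.979)) (array([255.9, 197.6]), np.float64(0.97))
(array([278.6, 209.1]), np.float64(0.97)) (array([278.5, 200.5]), np.float64(0.961))
(array([301.4, 212.1]), np.float64(0.962)) (array([301.6, 203.5]), np.float64(0.953))
(array([297.1, 147.4]), np.float64(1.158))
95 [0.546 0.175 0.271] 98 [ 0.615  1.393 -0.089] 101 [ 0.615  1.387 -0.102] 104 [ 0.594  1.022 -0.006] 107 [ 0.591  0.97  -0.002] 110 [ 0.486 -0.88   0.57 ] 113 [0.547 0.186 0.227] 116 [0.547 0.189 0.219] 119 [0.547 0.191 0.211] 122 [0.547 0.183 0.207] 125 [0.547 0.188 0.198] 128 [0.547 0.187 0.192] 131 [0.547 0.187 0.184] 134 [0.547 0.184 0.178] 137 [0.547 0.185 0.171] 140 [0.565 0.494 0.045] 143 [0.553 0.281 0.119] 146 [0.553 0.278 0.112] 149 [0.553 0.278 0.104]
```

View pics/cmp2.png

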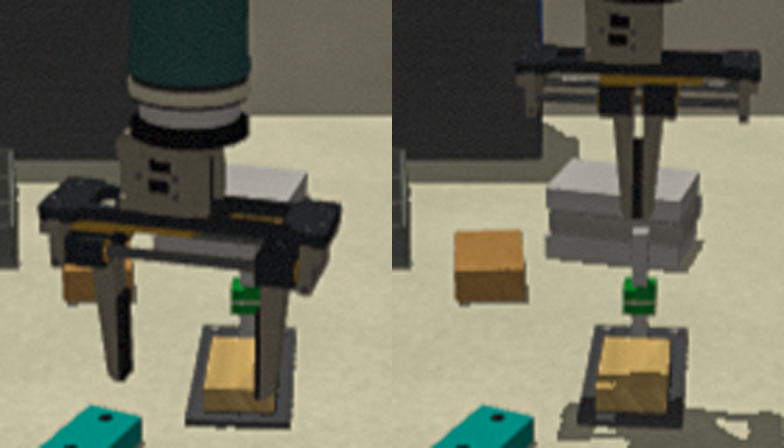

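Comparing with the depth picture, the real fingertips (row 137) are at z≈0.168 while the reported TCP was 0.139. So the tips are about 28 mm higher than reported and closed above the block. I'll go back, measure that offset near the block, then descend to suit with a force check.

```bash
python3 - <<'E'
from h import *
from station import *
b=np.array([.4975,-.0290])
env.reach([*b,.14],R(72.9)); effector.release()
env.movel([*b,.03],rate=.25)
s=env.sense();print(s["t"],s["ee_pos"],s["wrist_force"],s["gripper_width"])
p,d=viewer.read_camera("side");cv2.imwrite("pics/side3.png",p[:,:,::-1])
W=cloud("side",d)
# fingers: points within 75 mm of the axis laterally, above block
y=R(72.9)[:,1];r=W-[*b,0];k=r@y;l=r@R(72.9)[:,0]
for sg in(-1,1):
    m=(sg*k>.036)&(sg*k<.075)&(abs(l)<.03)&(W[...,2]>.012)&(W[...,2]<.2); m=max(comps(m,5),key=np.sum)
    z=np.sort(W[m][:,2]);print(sg,m.sum(),z[:8].round(4),"k",np.percentile(k[m],[2,50,98]).round(4),"l",np.percentile(l[m],[2,50,98]).round(4))
E
```

```text
11.6333 [ 0.4980511  -0.02847233  0.03050717] [ 0.75169155 -0.2741329   0.26345957] 0.09174325149471785
-1 821 [0.0559 0.0576 0.0585 0.0592 0.0593 0.0598 0.0601 0.0602] k [-0.073  -0.052  -0.0379] l [-0.0289 -0.011   0.0209]
1 366 [0.1575 0.1656 0.1663 0.1678 0.1683 0.1684 0.1686 0.1687] k [0.0375 0.0566 0.0742] l [-0.0291 -0.0133  0.0222]
```

```bash
python3 -c "
import cv2;p=cv2.imread('pics/side3.png');cv2.imwrite('pics/c3.png',cv2.resize(p[120:280,200:360],None,fx=3.5,fy=3.5,interpolation=2))"
```

```text
(no output)
```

View pics/c3.png

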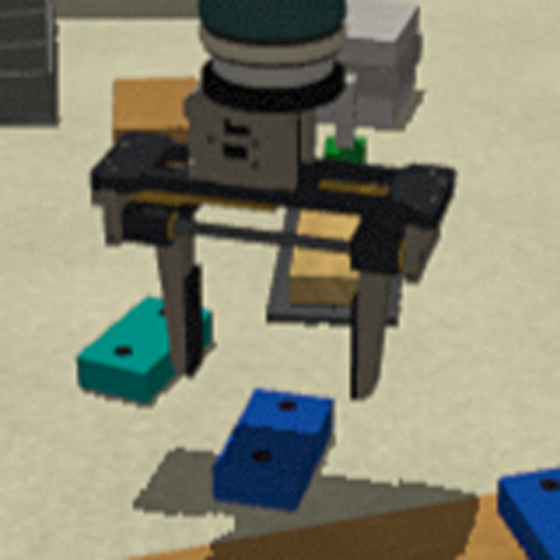

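The tips (lowest depth z≈0.056) are 26 mm above the reported TCP, and they straddle the block at crop (275,450). I'll command z≈-0.021, stepping down with a force check.

```bash
python3 - <<'E'
from h import *
from station import *
b=np.array([.4975,-.0290])
env.movel([*b,-.008],rate=.12)
for z in(-.014,-.018,-.021):
    env.movel([*b,z],rate=.04); f=env.sense()["wrist_force"];print(z,f)
    if f[2]>5: env.movel([*b,z+.003],rate=.05);break
effector.grasp(20);s=env.sense();z0=s["ee_pos"][2];print("w",s["gripper_width"],s["grasp_force"],z0)
if s["gripper_width"]>.04:
    env.movel([*b,.12],rate=.2)
    s=env.sense();print("w",s["gripper_width"],s["grasp_force"],s["wrist_force"])
    env.reach([.5465,.2027,.12],R(83.9))
    s=env.sense();print(s["t"],s["ee_pos"],s["gripper_width"])
    for n in("top","side"):
        p,d=viewer.read_camera(n);cv2.imwrite(f"pics/{n}4.png",p[:,:,::-1]);np.save(f"pics/{n}4.npy",d)
    W=cloud("side",d);hsv=cv2.cvtColor(p,cv2.COLOR_RGB2HSV);H,S=hsv[...,0],hsv[...,1]
    m=(H>105)&(H<128)&(S>130)&(W[...,2]>.1)&(W[...,2]<.25)&(abs(W[...,1]-.2)<.1)
    for c in comps(m):print(c.sum(),rect(W[c]),np.percentile(W[c][:,2],[1,50,99]),np.percentile(W[c][:,1],[1,99]))
E
```

```text
-0.014 [-0.27273242  0.95928756  0.16631929]
-0.018 [ 0.04753267 -0.18741069 -0.32259664]
-0.021 [-0.28424569 -0.30888555  0.50359053]
w 0.049685964179323625 19.969338476657867 -0.02098653934564914
w 0.049999315838803175 19.97003674507141 [-0.48141802  0.24157797 -1.78621599]
15.4583 [0.54636139 0.20070128 0.11899731] 0.049773348035536714
480 (array([0.54596075, 0.19761003]), 86.13079833984375, (94.04864501953125, 50.87760543823242)) [0.14320254 0.16208955 0.16483442] [0.15180338 0.2408699 ]
```

The block is held at 50 mm width. In the hand it is centred at about (0.546, 0.198) and aligned, so I shift it +3 mm in y and lower it.

```bash
python3 - <<'E'
from h import *
from station import *
c=np.array([.5467,.2052])
env.movel([*c,.03],rate=.12)
for z in(.016,.012,.0105,.0095):
    env.movel([*c,z],rate=.04); s=env.sense();print(z,s["ee_pos"],s["wrist_force"][2])
    if s["wrist_force"][2]>3: break
effector.release(); env.pause(.2)
s=env.sense();print(s["gripper_width"],s["wrist_force"])
env.movel([*c,.2],rate=.2)
env.reach([.45,-.05,.3],R(83.9))
env.pause(.3)
for n in("top","side"):
    p,d=viewer.read_camera(n);cv2.imwrite(f"pics/{n}5.png",p[:,:,::-1]);W=cloud(n,d)
    hsv=cv2.cvtColor(p,cv2.COLOR_RGB2HSV);H,S=hsv[...,0],hsv[...,1]
    m=(H>105)&(H<128)&(S>130)&(W[...,2]>.045)&(W[...,2]<.07)&(abs(W[...,1]-.2)<.1)&(abs(W[...,0]-.55)<.1)
    for k in comps(m):print(n,k.sum(),rect(W[k]),np.percentile(W[k][:,2],[1,50,99]))
print(env.sense()["t"])
E
```

```text
0.016 [0.5465405  0.20520223 0.01578693] -0.8575677898348659
0.012 [0.54653306 0.20512146 0.01176593] -1.9396879389951371
0.0105 [0.54670105 0.20519066 0.01047381] -1.095879404253727
0.0095 [0.54666342 0.2051593  0.00944818] -0.939152805150429
0.0916948779944142 [-0.11040584 -0.15231049 -0.523542  ]
top 609 (array([0.54658057, 0.20620004]), 84.6579360961914, (88.34663391113281, 45.45088577270508)) [0.0503905  0.05457485 0.05909356]
side 372 (array([0.54659875, 0.20134912]), 85.41610717773438, (96.86944580078125, 49.42009353637695)) [0.04535314 0.05223855 0.05467709]
21.2833
```

View pics/side5.png

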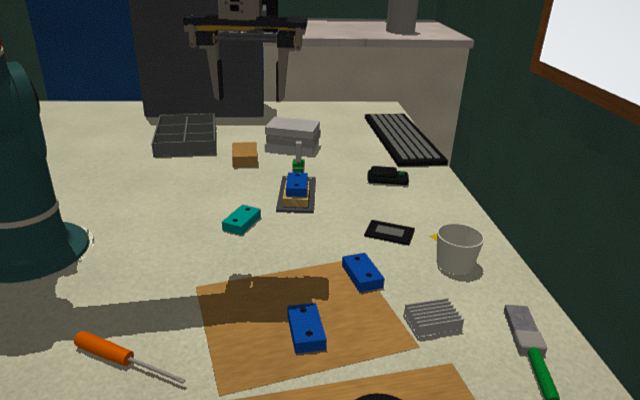

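The picture shows the blue block squarely on the seat at (297,184). Its top is at 54 mm, level with the marker's middle at about 55 mm. The other two blue blocks lie flat at (362,271) and (306,327), and the gripper is clear of everything.

```bash
python3 -c "
from station import *
print(workorder.finish_job())"
```

```text
the job is handed in; nothing more can be done
None
```

Job handed in: one blue block sits squarely on the seat with its top at about 54 mm against the marker's middle at about 55 mm, and the other two blue blocks still lie on the table; the first grasp closed above the block because the real fingertips are about 26 mm higher than the reported TCP, so I allowed for that on the second.

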